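Open the sprung chest, chock the turned legs

TASK

Gently raise the lid of the green tool chest by its brass handle, feel for the point where its struts take over, and let go there so that the struts alone carry it up to its stop and hold it open; do not let it drop back. Take the yellow chock out of the chest, set it on the bench beside the open end of the row of turned legs with its slope facing them, square to the row and near the middle of their length, and push gently until the legs lie closed up on one another against the dark batten with the chock snug against the last one. Let go of everything, leaving the lid open, and leave the rest of the bench as it is.

Things in the scene. Friction and masses are not known exactly. Their poses are not given: they have to be found in the camera images.
- chest: Green open-topped chest fixed to the bench, 180 (x) x 230 (y) x 100 mm high, walls 10 mm; inside 160 x 210 mm, inner floor 44 mm above the bench. Origin: centre of its underside. Front faces -x (the robot) at yaw 0; the lid is hinged on its far (+x) top edge and opens up and away from the robot. Gas struts run outside the end walls, clear of the inside.
- lid (a joint): Lid angle, rad: 0 shut (start), 1.85 open at its stop, 16 degrees past upright. Below the balance point it falls shut, above it the damped struts swing it open (under 2 rad/s). Balance is hidden and varies with the lid's weight, 0.8 to 1.2 rad. 1 to 2 N at the handle lift it slowly; past balance the handle pulls the hand on in the opening direction, up to about 1 N.
- lid_panel (a point): The lid itself: wooden panel 185 x 276 x 14 mm, overhanging the chest all round the front and ends. Origin on the hinge line, midway; it lies along its own -x from the hinge (1 to 186 mm), its +z is the lid's outer face, its top 15 mm above the hinge line when shut. It carries the brass bar handle.
- lid_handle (a point): Middle of the lid's brass bar handle: a round bar 12 mm thick, 90 mm long between its two posts, parallel to the hinge (the chest's y), standing 37 mm (to the bar's centre) out in front of the lid's front edge, in the plane of the lid. Turns with the lid: 223 mm from the hinge along the lid and 8 mm above the hinge line when shut. Open, it is the lid's topmost part.
- lid_hinge (a point): Middle of the lid's hinge line, which is parallel to the chest's y axis, 101 mm above the bench.
- chock: Yellow hard plastic chock, 0.2 kg, black band near its heel, lying upright on the chest's inner floor. 44 mm wide (x), 78 long (y), 40 high: a block with y from -25 to +25 mm, and on its -y side a slope rising at 55 degrees from the toe (y = -53) to the block's top. Origin: underside, below the block's centre. Grip it across the 44 mm.
- chock_toe (a point): The chock's toe: middle of the lower edge of its slope, on its underside, 53 mm from its origin along its own -y.
- batten: Dark wooden stop batten fixed on the bench, 190 mm (its x) x 24 mm x 34 mm high. Origin on the bench; its face towards the legs is at y = +10 mm in its own frame. The row of legs lies on its +y side, the legs parallel to its x axis; the open end of the row is the one farthest along +y.
- leg1: Turned wooden leg blank, a round bar 46 mm in diameter, 130 mm long, 0.16 kg, lying on its side free to roll; the first next to the batten. Origin at the middle of its axis (23 mm above the bench); x is its axis. At the start the legs lie some mm apart from the batten and each other.
- leg2: The same, the middle one of the row.
- leg3: The same, the last one at the open end of the row; the chock goes against it, with its toe reaching under the curve (toe 12 mm beyond the leg's axis when its slope touches).
- brush: Bystander: brush lying across the bench near the robot, 200 mm long.
- glue: Bystander: white bottle with orange cap, 60 mm wide, 170 mm tall, beyond the work.
- varnish: Bystander: tin, 90 mm wide, 110 mm tall, beyond the work.
Not all that is in view belongs to the job. What is shaped like the leg1 but purple is not meant. There is more than one size of the batten; the job needs the smaller.

How it is judged:
By the outcome, as a careful person would: the job done as asked, in the order asked, and still so for the second after the job is handed in, with the robot touching nothing.
It also fails if it takes over 64 s, if anything falls off the work surface, if the arm or the gripper's body presses on something with over 40 N, if the wrist force passes 120 N, or if a joint passes its speed limit or range.

ROBOT

A 6-joint arm with a two-finger parallel gripper is mounted at the origin on the work surface. World frame = base frame: x ahead of the robot, y to its left, z up, the work surface at z = 0. Lengths are in m, angles in rad, forces in N, time in s.
With the tool pointing down it reaches from about 0.375 to 0.975 m from the base axis. Payload 3.8 kg.
Tool frame: the origin (TCP) lies on the centre line of the jaws, within the pads' length; the fingertips stand 17 mm ahead of it and the grasp point (between the pads) lies 2 mm behind it (bot.tip_extent is the distance from the TCP to the fingertips, in m); z points along the fingers, y is the line along which they close (so a half turn about z gives the same grasp; the last joint's range is limited). The gripper opens to 85 mm and grips with 20 to 120 N. Pads are 22 mm wide; open, the fingers measure 114 mm over their backs; the gripper's body (76 mm by 85 mm) begins 54 mm behind the grasp point. The pads swing forward as they close: fully open they stand 13 mm farther back than shut.
Start: joints at [-1.222, 0.264, 1.604, -0, 1.274, -0.037], TCP at [0.254, -0.625, 0.248] pointing down, gripper open.
Joint ranges: [-2.63, 2.63], [-0.94, 2.18], [0.31, 2.57], [-1.31, 4.45], [0, 2.66], [-2.55, 2.55]. Speed limits (rad/s): [2.57, 2.57, 3.14, 3.14, 3.14, 3.14].

INTERFACE

Orientations are given as a rotation vector (axis times angle).
In Python, from workcell import readout, read_camera, finish_job, bot gives the robot as it stands.
- The arm moves only by the tool jog_arm, never from a script. Its argument "deltas" is one flat list of numbers, 7 for each row, row after row: the shift along the tool's x, y, z in m, then the turn, a rotation vector about the tool's x, y, z in degrees, then the gripper command: -1 is shut, 1 is fully open, values between are in proportion. A call has 1 to 8 rows; each row is the pose to reach, as a shift and turn from the pose commanded when the call began, along the tool's axes at that moment; what a row does not reach only later rows make up. A row lasts 1/10 s, in which the tool goes at most 50 mm and 8.59 degrees, less where a joint would pass 70% of its speed; a pose out of reach is approached as far as the arm can. A call with a gripper value outside its range is refused whole. The fingers move at their own pace and stop on an object; "squeeze" is the grip in N (left out, the last holds). Time passes only in rows, so rows that repeat a pose let the fingers close. It gives the time, the measured TCP pose, the force, the opening and the grip force at its end, in the units of the state.
- readout.read_state(): the state, without advancing time (a new reading comes with each control period).
- read_camera(name): name is "side" or "top" or "wrist"; returns a dict with "color" (420x560x3 uint8, blue, green, red), "fx", "fy", "cx", "cy" (pixels), "origin" and "attitude" of the camera in the world. Camera axes: x right, y down, z forward; pixel columns grow to the right and rows downward; lengths in m; the calibration is good to about 2 mm. A picture is of the moment at which its call begins. There is no depth.
- finish_job(): hands the job in; it is judged then, once.
The state is a dict: "time": time; "q": joint angles; "joint_vel": joint speeds; "joint_torque": joint torques, N m; "tool_pos": TCP position; "tcp_rot": TCP orientation; "wrist_force": force on the tool from outside, world axes, zero at the start; "torque": the same for the moment, N m; "width": opening from 0.0 (shut) to 1.0 (fully open); "grip_force": force on a finger pad.
Only numpy, scipy, OpenCV 4.12 (cv2) and the standard library are available. Lean on these libraries where they do the work, as an engineer would, in place of code of your own. Each camera call takes 0.05 s, during which the arm holds its last target. There are 200 camera calls.

## Working session

There is one attempt and no reset: what is moved stays moved. The work goes in short steps, Python scripts to look and compute and a tool call to move; the robot and the scene stay as the last step left them, time stands still between calls to the robot, and variables do not carry over. Pictures are saved under pics/ and viewed, at most 10 in all, crops included, and the job is handed in when it is done.

Besides the shell and the picture viewer there is one more tool, called after "Request:" by a JSON object that holds its "api" and its "payload". jog_arm: Moves the arm, as the interface text tells. Its arguments: {"type":"object","properties":{"deltas":{"type":"array"},"squeeze":{"type":"number"}},"required":["deltas"]}

```bash
ls; mkdir -p pics; python3 - <<'E'
from workcell import readout, read_camera, bot
import cv2,numpy as np
ims=[]
for n in ["top","side"]:
    c=read_camera(n); cv2.imwrite(f"pics/{n}0.png",c["color"])
    print(n,c["fx"],c["fy"],c["cx"],c["cy"],c["origin"],c["attitude"])
print(readout.read_state())
E
```

```text
pics
top 383.3980383418167 383.3980383418167 278.33848365234127 209.03525183181796 [ 0.39800454 -0.08079163  1.17488972] [-2.21142968  2.15196251 -0.0732579 ]
side 430.96523764568855 430.96523764568855 279.76097959825523 204.91180271888507 [-0.15170118  0.54138435  0.66641029] [-0.96931364  2.29319844 -1.22502305]
{'time': 0.1, 'q': array([-1.22190687e+00,  2.64705452e-01,  1.60525101e+00,  1.72044590e-06,
        1.27372196e+00, -3.69253739e-02]), 'joint_vel': array([ 0.0003771 , -0.00115381, -0.0025378 ,  0.00047479,  0.0002099 ,
       -0.00013847]), 'joint_torque': array([-4.66492529e-04, -5.16709507e+01, -3.68589771e+01, -1.04251756e-04,
        6.30333525e-03, -4.30911200e-06]), 'tool_pos': array([ 0.25377654, -0.62478854,  0.24706055]), 'tcp_rot': array([-3.08129687e+00, -6.01888896e-01,  5.06092372e-04]), 'wrist_force': array([0.27775705, 0.10436682, 0.35246126]), 'torque': array([ 0.04859781, -0.02120343, -0.02068328]), 'grip_force': 0.0, 'width': 0.998017921861349}
```

View pics/top0.png

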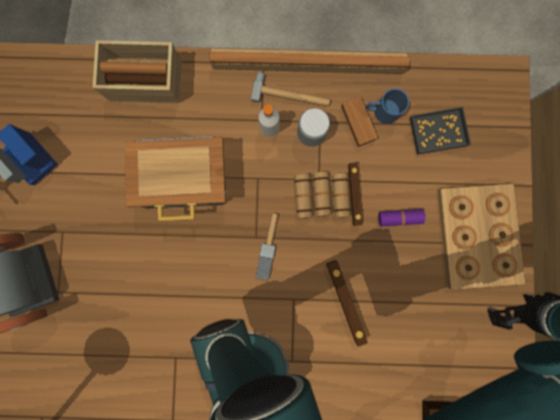

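View pics/side0.png

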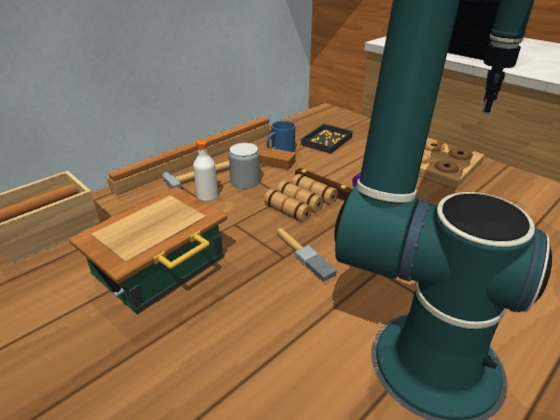

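The top view (up is +x, left is +y) shows the chest lid at about (175,172) with its brass handle at (177,212). The three legs are at x=304, 321 and 341, y≈194. 

Look-alikes:
- **Batten:** (355,193) is short and beside the legs, so that's the one. (346,303) is the larger one and isn't.
- **Legs:** the purple roller at (402,217) isn't meant.
- **Handle:** brass bar at (177,212). The brush at (268,250) and the hammer aren't it.

Next I'll measure and take one crop.

```bash
cat > h.py <<'E'
import cv2,numpy as np
from scipy.spatial.transform import Rotation as R
from workcell import readout, read_camera, bot
def onplane(c,uv,z):
    uv=np.atleast_2d(np.array(uv,float))
    d=np.c_[(uv[:,0]-c["cx"])/c["fx"],(uv[:,1]-c["cy"])/c["fy"],np.ones(len(uv))]
    d=R.from_rotvec(c["attitude"]).apply(d); o=np.array(c["origin"])
    return o+d*((z-o[2])/d[:,2])[:,None]
def blobs(img,lo,hi,roi,amin=20):
    x0,y0,x1,y1=roi
    hsv=cv2.cvtColor(img,cv2.COLOR_BGR2HSV)[y0:y1,x0:x1]
    m=cv2.inRange(hsv,np.array(lo),np.array(hi))
    cs,_=cv2.findContours(m,cv2.RETR_EXTERNAL,cv2.CHAIN_APPROX_NONE)
    return [c.reshape(-1,2)+[x0,y0] for c in sorted(cs,key=cv2.contourArea,reverse=True) if cv2.contourArea(c)>=amin]
def to_tool(dp):
    s=readout.read_state(); return R.from_rotvec(s["tcp_rot"]).inv().apply(dp)
E
python3 - <<'E'
from h import *
c=read_camera("top"); im=c["color"]
crop=im[125:285,115:415]
cv2.imwrite("pics/crop1.png",cv2.resize(crop,None,fx=2.6,fy=2.6,interpolation=cv2.INTER_CUBIC))
hsv=cv2.cvtColor(im,cv2.COLOR_BGR2HSV)
for p in [(177,218),(177,219),(175,200),(175,170),(355,193),(304,195),(240,215)]: print(p,hsv[p[1],p[0]])
for b in blobs(im,(20,170,140),(32,255,255),(130,195,225,230),8):
    r=cv2.minAreaRect(b.astype(np.float32)); print("handle",r,onplane(c,r[0],.109), b.min(0),b.max(0))
E
```

```text
(177, 218) [ 20 160 190]
(177, 219) [ 19 157 169]
(175, 200) [ 14 157 164]
(175, 170) [ 17 126 172]
(355, 193) [ 13 159  77]
(304, 195) [ 14 150 153]
(240, 215) [ 15 139 134]
```

View pics/crop1.png

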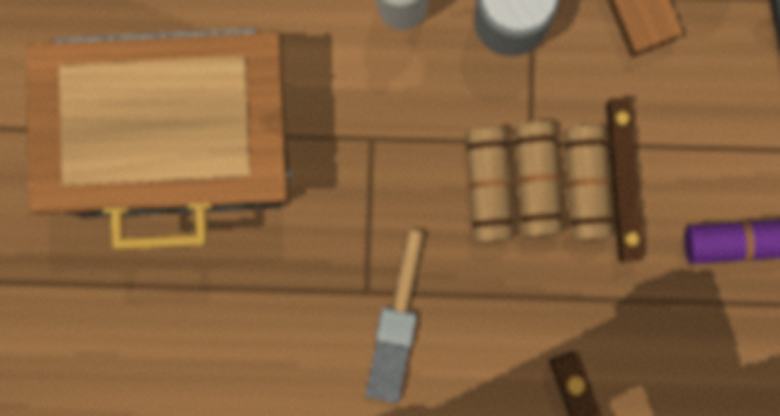

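The crop shows the handle bar from crop (116,245) to (204,240). The legs are at (489,184), (538,178) and (588,182), with the short batten at (627,178) next to leg1. The choice of batten and legs holds.

```bash
python3 - <<'E'
from h import *
c=read_camera("top")
f=lambda p,z: onplane(c,np.array(p,float)/2.6+[115,125],z).round(4)
print("handle ends",f([(113,244),(204,240)],.109))
L=f([(29,42),(280,33),(286,203),(29,212)],.116);print("lid corners TL TR BR BL",L, np.linalg.norm(L[0]-L[1]),np.linalg.norm(L[1]-L[2]))
print("hinge from lid mid-far", (L[0]+L[1])/2, "yaw",np.arctan2(*(L[1]-L[0])[[0,1]]))
print("legs 1,2,3 ends",f([(584,125),(593,240),(535,122),(542,236),(488,127),(492,240)],.03))
B=f([(623,117),(632,239)],.034); print("batten dots",B,"dir",np.degrees(np.arctan2((B[1]-B[0])[1],(B[1]-B[0])[0])))
print("batten corners", f([(608,98),(633,97),(645,258),(620,261)],.034))
s=readout.read_state();print(R.from_rotvec(s["tcp_rot"]).as_matrix().round(3))
E
```

```text
handle ends [[0.4389 0.2591 0.109 ]
 [0.4458 0.1617 0.109 ]]
lid corners TL TR BR BL [[0.6544 0.3587 0.116 ]
 [0.6714 0.0877 0.116 ]
 [0.4874 0.0743 0.116 ]
 [0.4703 0.3484 0.116 ]] 0.27153268679847736 0.1844872895350788
hinge from lid mid-far [0.6629 0.2232 0.116 ] yaw 3.0789441169725613
legs 1,2,3 ends [[ 0.5946 -0.2551  0.03  ]
 [ 0.4615 -0.2675  0.03  ]
 [ 0.5966 -0.1983  0.03  ]
 [ 0.4645 -0.2089  0.03  ]
 [ 0.5893 -0.1439  0.03  ]
 [ 0.4584 -0.1515  0.03  ]]
batten dots [[ 0.6045 -0.2993  0.034 ]
 [ 0.4637 -0.3114  0.034 ]] dir -175.088211827494
batten corners [[ 0.6262 -0.2817  0.034 ]
 [ 0.6281 -0.3105  0.034 ]
 [ 0.4423 -0.3265  0.034 ]
 [ 0.4381 -0.298   0.034 ]]
[[ 0.927  0.376 -0.001]
 [ 0.376 -0.927  0.001]
 [ 0.    -0.001 -1.   ]]
```

```bash
python3 - <<'E'
from workcell import bot,readout
print([a for a in dir(bot) if not a.startswith('__')],[a for a in dir(readout) if not a.startswith('__')])
for a in dir(bot):
    if not a.startswith('_'): print(a,str(getattr(bot,a))[:300])
from h import *
s=readout.read_state()
# target grasp pose: tool y = chest -+ n-dir, z along a
yaw=np.radians(4)
M0=R.from_rotvec(s["tcp_rot"])
for phi in (90,60,50):
    p=np.radians(phi)
    z=np.array([np.cos(p),0,-np.sin(p)]); y=np.array([np.sin(p),0,np.cos(p)])
    for sg in (1,-1):
        M=R.from_euler('z',yaw)*R.from_matrix(np.c_[np.cross(sg*y,z),sg*y,z])
        print(phi,sg,np.degrees((M0.inv()*M).as_rotvec()).round(1))
print(M0.inv().apply(np.array([.38,.21,.25])-s["tool_pos"]))
E
```

```text
['MotionError', 'tip_extent'] ['read_state']
MotionError <class 'workcell.MotionError'>
tip_extent 0.017
90 1 [ -0.1  -0.1 -71.9]
90 -1 [-1.000e-01  1.000e-01  1.081e+02]
60 1 [-26.   18.7 -70.2]
60 -1 [ 20.4  28.3 105.3]
50 1 [-34.6  25.  -68.8]
50 -1 [ 27.2  37.6 103.1]
[ 0.43107646 -0.72613756 -0.00149224]
```

Request:
{"api": "jog_arm", "payload": {"deltas": [0.31,-0.26,-0.09,0,0,-60,1,0.31,-0.26,-0.09,0,0,-60,1,0.31,-0.26,-0.09,0,0,-60,1,0.31,-0.26,-0.09,0,0,-60,1,0.31,-0.26,-0.09,0,0,-60,1,0.31,-0.26,-0.09,0,0,-60,1,0.31,-0.26,-0.09,0,0,-60,1,0.31,-0.26,-0.09,0,0,-60,1]}}

```text
time: 1.0
tool_pos: [0.4372, -0.2784, 0.3356]
tcp_rot: [2.366, 2.066, 0.0]
wrist_force: [1.9, -0.3, 0.3]
width: 0.998
grip_force: 0.0
```

```bash
cat >> h.py <<'E'
def pose(phi,yaw=np.radians(4)):
    "tool frame: z forward-down at pitch phi (deg) in the chest's xz plane, y up the opening side"
    p=np.radians(phi); z=np.array([np.cos(p),0,-np.sin(p)]); y=np.array([np.sin(p),0,np.cos(p)])
    return R.from_euler('z',yaw)*R.from_matrix(np.c_[np.cross(y,z),y,z])
def go(pos,M):
    s=readout.read_state(); T=R.from_rotvec(s["tcp_rot"])
    print(T.inv().apply(np.array(pos)-s["tool_pos"]).round(4),np.degrees((T.inv()*M).as_rotvec()).round(2))
def st():
    s=readout.read_state()
    print("t",s["time"],"p",s["tool_pos"].round(4),"q",s["q"].round(2),"F",s["wrist_force"].round(2),"w",round(s["width"]*85,1),"g",round(s["grip_force"],1)); return s
E
python3 - <<'E'
from h import *
st()
go([.42,.2,.30],pose(60))
go([.40,.2075,.17],pose(50))
E
```

```text
t 1.0 p [ 0.4372 -0.2784  0.3356] q [-0.62 -0.08  1.82  0.    1.4  -0.48] F [ 1.88 -0.32  0.31] w 84.8 g 0.0
[ 0.4718 -0.0814  0.0355] [-29.87   3.08 -11.46]
[ 0.4765 -0.1023  0.1655] [-39.84   4.1  -11.25]
```

Request:
{"api": "jog_arm", "payload": {"deltas": [0.39,-0.07,0.03,-25,2.5,-9.5,0,0.39,-0.07,0.03,-25,2.5,-9.5,0,0.39,-0.07,0.03,-25,2.5,-9.5,0,0.39,-0.07,0.03,-25,2.5,-9.5,-0.3,0.39,-0.07,0.03,-25,2.5,-9.5,-0.4,0.39,-0.07,0.03,-25,2.5,-9.5,-0.4,0.39,-0.07,0.03,-25,2.5,-9.5,-0.4,0.39,-0.07,0.03,-25,2.5,-9.5,-0.4]}}

```text
time: 1.8
tool_pos: [0.4201, 0.1175, 0.3056]
tcp_rot: [1.952, 2.013, 0.458]
wrist_force: [1.6, 0.0, -1.2]
width: 0.299
grip_force: 0.0
```

```bash
python3 - <<'E'
from h import *
st()
go([.384,.206,.178],pose(50))
E
```

```text
t 1.8 p [0.4201 0.1175 0.3056] q [ 0.29 -0.53  2.26 -0.13  0.99  0.31] F [ 1.64  0.01 -1.24] w 25.4 g 0.0
[ 0.0887 -0.0848  0.1018] [-14.75   0.81  -2.03]
```

Request:
{"api": "jog_arm", "payload": {"deltas": [0.089,-0.085,0.102,-14.5,0.8,-2,-0.4,0.089,-0.085,0.102,-14.5,0.8,-2,-0.4,0.089,-0.085,0.102,-14.5,0.8,-2,-0.4,0.089,-0.085,0.102,-14.5,0.8,-2,-0.4,0.089,-0.085,0.102,-14.5,0.8,-2,-0.4]}}

```text
time: 2.3
tool_pos: [0.3802, 0.2044, 0.1713]
tcp_rot: [1.762, 1.902, 0.671]
wrist_force: [0.4, -0.7, -0.4]
width: 0.299
grip_force: 0.0
```

```bash
python3 - <<'E'
from h import *
st()
go([.384,.206,.178],pose(50))
for n in ["wrist","side"]:
    c=read_camera(n); cv2.imwrite(f"pics/{n}2.png",c["color"])
w,s=[cv2.imread(f"pics/{n}2.png") for n in("wrist","side")]
cv2.imwrite("pics/pair2.png",np.hstack([cv2.resize(w,(400,300)),cv2.resize(s[150:360,40:320],(400,300))]))
E
```

```text
t 2.3 p [0.3802 0.2044 0.1713] q [ 0.74 -0.48  2.56 -0.73  0.63  1.17] F [ 0.37 -0.66 -0.44] w 25.4 g 0.0
[ 0.0013  0.0072 -0.0027] [-0.83  0.07  0.4 ]
```

View pics/pair2.png

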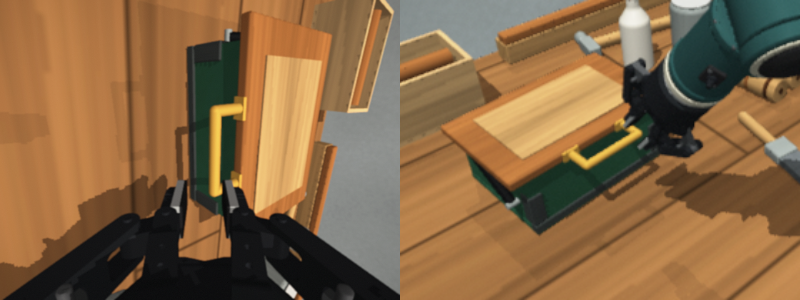

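The wrist view shows the brass bar at (215,150), between the finger lines. I'll check its position with a ray.

```bash
python3 - <<'E'
from h import *
c=read_camera("wrist"); st()
hsv=cv2.cvtColor(c["color"],cv2.COLOR_BGR2HSV); print(hsv[200:215:5,295:312:3].tolist())
for b in blobs(c["color"],(18,160,150),(32,255,255),(270,120,360,290),30):
    x0,y0=b.min(0);x1,y1=b.max(0);print(x0,y0,x1,y1)
    # left edge column = bar
    for v in (y0+8,(y0+y1)//2,y1-8):
        row=b[b[:,1]==v][:,0]; print(v,row.min(),row.max(),onplane(c,[(row.min(),v)],.109).round(4))
M=pose(50); z=M.as_matrix()[:,2]; B=np.array([.4424,.2104,.109])
go(B-.008*z,M)
E
```

```text
t 2.45 p [0.3848 0.2045 0.1781] q [ 0.73 -0.49  2.56 -0.73  0.63  1.17] F [ 0.28 -0.31  1.08] w 25.5 g 0.0
[[[22, 167, 246], [20, 175, 241], [44, 93, 63], [71, 118, 52], [72, 122, 46], [72, 122, 48]], [[22, 168, 246], [20, 175, 241], [47, 85, 63], [71, 118, 54], [71, 128, 48], [72, 122, 48]], [[23, 167, 246], [20, 175, 241], [58, 73, 59], [71, 120, 53], [72, 122, 48], [72, 119, 47]]]
286 135 335 273
143 322 335 [[0.4705 0.2654 0.109 ]]
204 286 299 [[0.4376 0.2207 0.109 ]]
265 286 310 [[0.4413 0.1699 0.109 ]]
318 243 330 261
251 321 330 [[0.481  0.1726 0.109 ]]
252 325 330 [[0.4864 0.1704 0.109 ]]
253 326 330 [[0.4879 0.1691 0.109 ]]
[0.0019 0.0005 0.0822] [-0.37  0.02  0.02]
```

Request:
{"api": "jog_arm", "payload": {"deltas": [0.002,0.0005,0.03,0,0,0,-0.4,0.002,0.0005,0.05,0,0,0,-0.4,0.002,0.0005,0.065,0,0,0,-0.4,0.002,0.0005,0.075,0,0,0,-0.4,0.002,0.0005,0.082,0,0,0,-0.4,0.002,0.0005,0.082,0,0,0,-0.4,0.002,0.0005,0.082,0,0,0,-0.4]}}

```text
time: 3.15
tool_pos: [0.4384, 0.2094, 0.1162]
tcp_rot: [1.766, 1.887, 0.683]
wrist_force: [0.1, -0.5, -1.0]
width: 0.299
grip_force: 0.0
```

```bash
python3 - <<'E'
from h import *
st()
M=pose(50); z=M.as_matrix()[:,2]; B=np.array([.4424,.2104,.109])
go(B-.008*z,M)
c=read_camera("wrist"); s=read_camera("side")
cv2.imwrite("pics/pair3.png",np.hstack([cv2.resize(c["color"][60:340,150:430],(400,400)),cv2.resize(s["color"][170:310,80:260],(400,400))]))
E
```

```text
t 3.15 p [0.4384 0.2094 0.1162] q [ 0.63 -0.24  2.54 -1.01  0.41  1.42] F [ 0.06 -0.51 -0.99] w 25.4 g 0.0
[ 0.0007 -0.0016  0.0001] [-0.27  0.09 -0.18]
```

View pics/pair3.png

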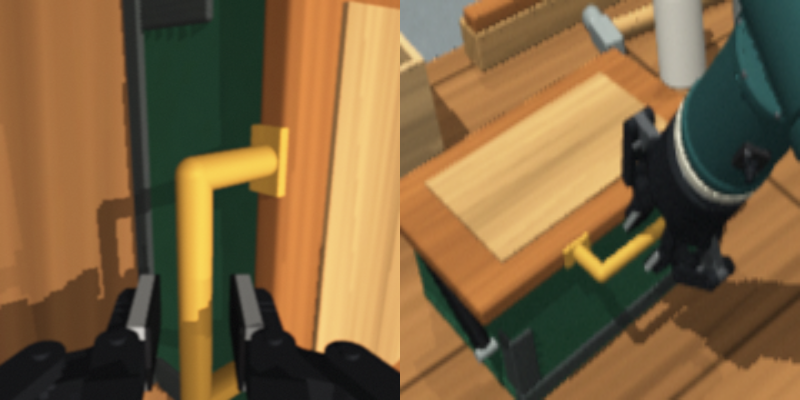

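The bar sits between the two fingers near its middle, and the upper finger is clear of the lid edge. I'll close to a loose cage and lift along the arc.

```bash
cat >> h.py <<'E'
YAW=np.radians(4); HX=np.array([np.cos(YAW),np.sin(YAW),0]); HINGE=np.array([.4424,.2104,.101])+.223*HX
def bar(th): return HINGE+HX*(-.223*np.cos(th)+.008*np.sin(th))+np.array([0,0,.223*np.sin(th)+.008*np.cos(th)])
def phi(th): return max(50,min(50+16*th,75))
def lift(a,b,n=8,ahead=.008,drop=0):
    s=readout.read_state(); T=R.from_rotvec(s["tcp_rot"]); p0=s["tool_pos"]
    for th in np.linspace(a,b,n+1)[1:]:
        M=pose(phi(th)); m=M.as_matrix(); tgt=bar(th)-ahead*m[:,2]-drop*m[:,1]
        print((T.inv().apply(tgt-p0)*1000).round(0),np.degrees((T.inv()*M).as_rotvec()).round(1))
E
python3 - <<'E'
from h import *
lift(0,.32)
E
```

```text
[ 0.  5. -6.] [ 0.4  0.  -0.1]
[  0.  12. -13.] [ 1.   0.  -0.1]
[  0.  18. -19.] [ 1.6  0.  -0.1]
[  0.  25. -24.] [ 2.3  0.  -0.1]
[  0.  32. -30.] [ 2.9  0.  -0.1]
[  0.  40. -35.] [ 3.6  0.  -0.1]
[  0.  47. -40.] [ 4.2  0.  -0.1]
[  0.  55. -44.] [ 4.8  0.  -0.1]
```

Request:
{"api": "jog_arm", "payload": {"deltas": [0,0,0,0,0,0,-0.65,0,0,0,0,0,0,-0.65,0,0,0,0,0,0,-0.65,0,0,0,0,0,0,-0.65], "squeeze": 20}}

```text
time: 3.65
tool_pos: [0.4371, 0.21, 0.115]
tcp_rot: [1.764, 1.891, 0.681]
wrist_force: [1.4, -1.1, 1.7]
width: 0.172
grip_force: 1.2
```

Request:
{"api": "jog_arm", "payload": {"deltas": [0,0.005,-0.006,0.4,0,0,-0.65,0,0.012,-0.013,1,0,0,-0.65,0,0.018,-0.019,1.6,0,0,-0.65,0,0.025,-0.024,2.3,0,0,-0.65,0,0.032,-0.03,2.9,0,0,-0.65,0,0.04,-0.035,3.6,0,0,-0.65,0,0.047,-0.04,4.2,0,0,-0.65,0,0.055,-0.044,4.8,0,0,-0.65]}}

```text
time: 4.45
tool_pos: [0.4489, 0.2101, 0.1812]
tcp_rot: [1.819, 1.949, 0.603]
wrist_force: [-3.9, -0.7, -0.4]
width: 0.173
grip_force: 2.0
```

```bash
python3 - <<'E'
from h import *
st(); lift(.32,.64)
c=read_camera("wrist");cv2.imwrite("pics/w4.png",c["color"])
st()
for b in blobs(c["color"],(18,150,110),(32,255,255),(230,60,400,380),30)[:2]: print(b.min(0),b.max(0))
E
```

```text
t 4.45 p [0.4489 0.2101 0.1812] q [ 0.57 -0.32  2.42 -0.53  0.57  0.88] F [-3.93 -0.67 -0.38] w 14.7 g 2.0
[ 1. 12. -7.] [ 0.3  0.1 -0. ]
[  1.  20. -12.] [ 0.9  0.1 -0. ]
[  1.  28. -16.] [ 1.5  0.1 -0. ]
[  1.  36. -20.] [ 2.2  0.1 -0. ]
[  1.  44. -24.] [ 2.8  0.1 -0. ]
[  1.  52. -27.] [ 3.5  0.1 -0. ]
[  1.  61. -30.] [ 4.1  0.1 -0. ]
[  1.  69. -33.] [ 4.7  0.1 -0. ]
t 4.5 p [0.4508 0.211  0.1837] q [ 0.57 -0.32  2.41 -0.53  0.57  0.88] F [-2.77  0.33  1.27] w 15.1 g 1.4
[271 145] [337 345]
[298 135] [317 141]
```

Request:
{"api": "jog_arm", "payload": {"deltas": [0,0.01,-0.006,0.3,0,0,-0.65,0,0.018,-0.011,0.9,0,0,-0.65,0,0.026,-0.015,1.5,0,0,-0.65,0,0.034,-0.019,2.2,0,0,-0.65,0,0.042,-0.023,2.8,0,0,-0.65,0,0.05,-0.026,3.5,0,0,-0.65,0,0.059,-0.029,4.1,0,0,-0.65,0,0.067,-0.032,4.7,0,0,-0.65]}}

```text
time: 5.3
tool_pos: [0.4876, 0.2134, 0.2476]
tcp_rot: [1.865, 1.999, 0.535]
wrist_force: [-0.3, -0.2, -1.3]
width: 0.177
grip_force: 0.5
```

```bash
python3 - <<'E'
from h import *
st()
c=read_camera("wrist"); s=read_camera("side")
cv2.imwrite("pics/pair5.png",np.hstack([cv2.resize(c["color"][60:340,150:430],(400,400)),cv2.resize(s["color"][110:330,60:280],(400,400))]))
st(); lift(.64,.80)
E
```

```text
t 5.3 p [0.4876 0.2134 0.2476] q [ 0.49 -0.29  2.24 -0.31  0.74  0.61] F [-0.28 -0.15 -1.33] w 15.0 g 0.5
t 5.4 p [0.4894 0.214  0.2498] q [ 0.49 -0.29  2.23 -0.31  0.74  0.61] F [-0.56  1.05 -0.93] w 14.8 g 0.3
[-0.  1. -1.] [ 0.8 -0.  -0.1]
[-0.  5. -2.] [ 1.1 -0.  -0.1]
[-0. 10. -4.] [ 1.5 -0.  -0.1]
[-0. 14. -5.] [ 1.8 -0.  -0.1]
[-0. 18. -6.] [ 2.1 -0.  -0.1]
[-0. 23. -7.] [ 2.4 -0.  -0.1]
[-0. 27. -8.] [ 2.7 -0.  -0.1]
[-0. 32. -9.] [ 3.1 -0.  -0.1]
```

View pics/pair5.png

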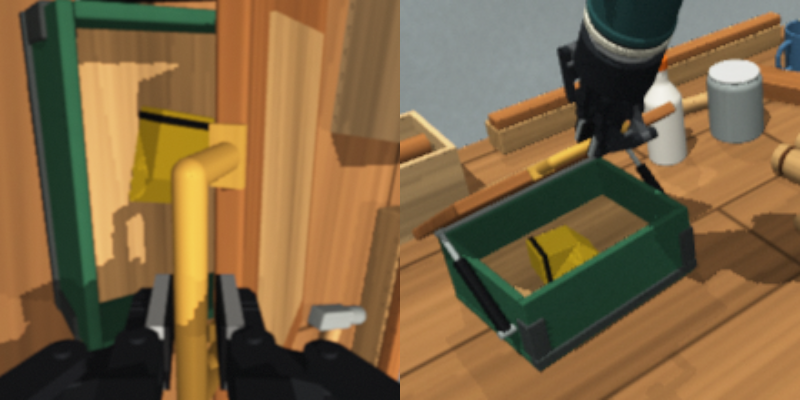

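The lid is raised to about 0.64 rad with the bar caged. The yellow chock inside has its black band toward +y. I'll continue slowly.

Request:
{"api": "jog_arm", "payload": {"deltas": [0,0.003,-0.001,0.5,0,0,-0.65,0,0.007,-0.003,1,0,0,-0.65,0,0.011,-0.004,1.5,0,0,-0.65,0,0.015,-0.005,1.8,0,0,-0.65,0,0.019,-0.006,2.1,0,0,-0.65,0,0.023,-0.007,2.4,0,0,-0.65,0,0.027,-0.008,2.7,0,0,-0.65,0,0.032,-0.009,3,0,0,-0.65]}}

```text
time: 6.2
tool_pos: [0.5111, 0.2151, 0.2719]
tcp_rot: [1.895, 2.031, 0.489]
wrist_force: [-0.6, -0.4, -0.9]
width: 0.178
grip_force: 0.5
```

```bash
cat >> h.py <<'E'
def feel(th,n=6):
    F=[]
    for i in range(n):
        c=read_camera("wrist"); F.append(readout.read_state()["wrist_force"])
    F=np.array(F); t=HX*np.sin(th)+np.array([0,0,np.cos(th)])
    print("Ft",(F@t).round(2),"mean F",F.mean(0).round(2),"tan",(F@t).mean().round(2))
    # bar edges between the pads
    im=c["color"]; m=cv2.inRange(cv2.cvtColor(im,cv2.COLOR_BGR2HSV),np.array((18,150,110)),np.array((32,255,255)))
    for v in (250,270,290,310):
        x=np.where(m[v,240:330])[0]+240; print(v,(x.min(),x.max()) if len(x) else None,end=" ")
    print(); return c
E
python3 - <<'E'
from h import *
st(); feel(.8); st(); lift(.80,.96)
E
```

```text
t 6.2 p [0.5111 0.2151 0.2719] q [ 0.46 -0.24  2.14 -0.24  0.82  0.51] F [-0.61 -0.45 -0.88] w 15.1 g 0.5
Ft [ 0.71  0.22 -0.99 -0.59  0.22  0.19] mean F [-0.07  0.28 -0.01] tan -0.04
250 (np.int64(272), np.int64(294)) 270 (np.int64(273), np.int64(294)) 290 (np.int64(274), np.int64(299)) 310 (np.int64(274), np.int64(301)) 
t 6.5 p [0.5108 0.2151 0.2716] q [ 0.46 -0.24  2.14 -0.24  0.82  0.51] F [0.09 0.57 0.13] w 14.9 g 0.2
[ 0.  6. -2.] [ 0.2  0.  -0. ]
[ 0. 11. -3.] [ 0.5  0.  -0. ]
[ 0. 15. -4.] [ 0.9  0.  -0. ]
[ 0. 20. -5.] [ 1.2  0.  -0. ]
[ 0. 24. -6.] [ 1.5  0.  -0. ]
[ 0. 28. -7.] [ 1.8  0.  -0. ]
[ 0. 33. -7.] [ 2.1  0.  -0. ]
[ 0. 37. -8.] [ 2.5  0.  -0. ]
```

Request:
{"api": "jog_arm", "payload": {"deltas": [0,0.005,-0.001,0.2,0,0,-0.65,0,0.009,-0.002,0.5,0,0,-0.65,0,0.014,-0.003,0.9,0,0,-0.65,0,0.019,-0.005,1.2,0,0,-0.65,0,0.024,-0.006,1.5,0,0,-0.65,0,0.028,-0.007,1.8,0,0,-0.65,0,0.033,-0.007,2.1,0,0,-0.65,0,0.037,-0.008,2.4,0,0,-0.65]}}

```text
time: 7.3
tool_pos: [0.5405, 0.2171, 0.2959]
tcp_rot: [1.919, 2.057, 0.45]
wrist_force: [0.9, 0.9, 0.4]
width: 0.175
grip_force: 0.2
```

```bash
python3 - <<'E'
from h import *
st(); feel(.96,8); st(); lift(.96,1.12)
E
```

```text
t 7.3 p [0.5405 0.2171 0.2959] q [ 0.42 -0.18  2.03 -0.19  0.89  0.44] F [0.88 0.94 0.36] w 14.9 g 0.2
Ft [ 0.08  0.61  0.4  -0.25 -0.03  0.33  0.66  0.15] mean F [ 0.28 -0.    0.03] tan 0.24
250 (np.int64(277), np.int64(299)) 270 (np.int64(278), np.int64(298)) 290 (np.int64(279), np.int64(298)) 310 (np.int64(279), np.int64(299)) 
t 7.7 p [0.5398 0.2171 0.2955] q [ 0.42 -0.18  2.03 -0.19  0.89  0.44] F [ 0.3   0.18 -0.19] w 15.0 g 0.0
[ 0.  5. -0.] [ 0.4  0.  -0. ]
[ 0. 10. -1.] [ 0.7  0.  -0. ]
[ 0. 14. -1.] [ 1.  0. -0.]
[ 0. 19. -2.] [ 1.3  0.  -0. ]
[ 0. 23. -2.] [ 1.6  0.  -0. ]
[ 0. 28. -2.] [ 2.  0. -0.]
[ 0. 32. -2.] [ 2.3  0.  -0. ]
[ 0. 37. -2.] [ 2.6  0.  -0. ]
```

Between the last two stops the tangential force went from about 0 to +0.24 N, and the bar moved from the lower pad to the upper one (272–294 → 277–299 px). So balance lies between 0.8 and 0.96 rad. I'll rise slightly further, then widen the cage to test.

Request:
{"api": "jog_arm", "payload": {"deltas": [0,0.005,0,0.4,0,0,-0.65,0,0.009,-0.001,0.7,0,0,-0.65,0,0.012,-0.001,0.9,0,0,-0.65,0,0.012,-0.001,0.9,0,0,-0.5,0,0.012,-0.001,0.9,0,0,-0.4,0,0.012,-0.001,0.9,0,0,-0.4,0,0.012,-0.001,0.9,0,0,-0.4]}}

```text
time: 8.4
tool_pos: [0.5504, 0.2178, 0.3015]
tcp_rot: [1.928, 2.066, 0.435]
wrist_force: [0.4, -0.4, 0.0]
width: 0.301
grip_force: 0.0
```

```bash
python3 - <<'E'
from h import *
st(); feel(1.0,6); st()
E
```

```text
t 8.4 p [0.5504 0.2178 0.3015] q [ 0.41 -0.15  2.   -0.17  0.91  0.42] F [ 0.35 -0.42  0.03] w 25.6 g 0.0
Ft [ 0.25  0.33 -0.1   0.99  0.57  0.14] mean F [0.25 0.08 0.27] tan 0.37
250 (np.int64(276), np.int64(298)) 270 (np.int64(277), np.int64(298)) 290 (np.int64(277), np.int64(305)) 310 (np.int64(278), np.int64(305)) 
t 8.7 p [0.5505 0.2178 0.3017] q [ 0.41 -0.16  2.   -0.17  0.91  0.42] F [ 0.38  0.06 -0.33] w 25.5 g 0.0
```

```bash
python3 - <<'E'
from h import *
feel(1.0,8); c=feel(1.0,8);st()
s=read_camera("side")
cv2.imwrite("pics/pair6.png",np.hstack([cv2.resize(c["color"][60:340,150:430],(400,400)),cv2.resize(s["color"][110:330,60:280],(400,400))]))
lift(1.0,1.16)
E
```

```text
Ft [-0.77 -0.14 -0.3  -0.81 -0.07  0.22 -0.93  0.33] mean F [-0.31  0.13 -0.1 ] tan -0.31
250 (np.int64(276), np.int64(299)) 270 (np.int64(276), np.int64(298)) 290 (np.int64(277), np.int64(305)) 310 (np.int64(279), np.int64(305)) 
Ft [-0.2  -0.41 -0.97 -0.85 -0.6   0.78  0.37 -0.08] mean F [-0.11 -0.16 -0.26] tan -0.24
250 (np.int64(276), np.int64(299)) 270 (np.int64(277), np.int64(298)) 290 (np.int64(277), np.int64(305)) 310 (np.int64(279), np.int64(305)) 
t 9.5 p [0.5505 0.2178 0.3016] q [ 0.41 -0.15  2.   -0.17  0.91  0.42] F [ 0.51 -0.36 -0.9 ] w 25.4 g 0.0
[ 0.  2. -0.] [ 0.1  0.  -0. ]
[ 0.  6. -1.] [ 0.4  0.  -0. ]
[ 0. 11. -1.] [ 0.8  0.  -0. ]
[ 0. 15. -1.] [ 1.1  0.  -0. ]
[ 0. 20. -1.] [ 1.4  0.  -0. ]
[ 0. 24. -1.] [ 1.7  0.  -0. ]
[ 0. 29. -1.] [ 2.  0. -0.]
[ 0. 33. -1.] [ 2.4  0.  -0. ]
```

View pics/pair6.png

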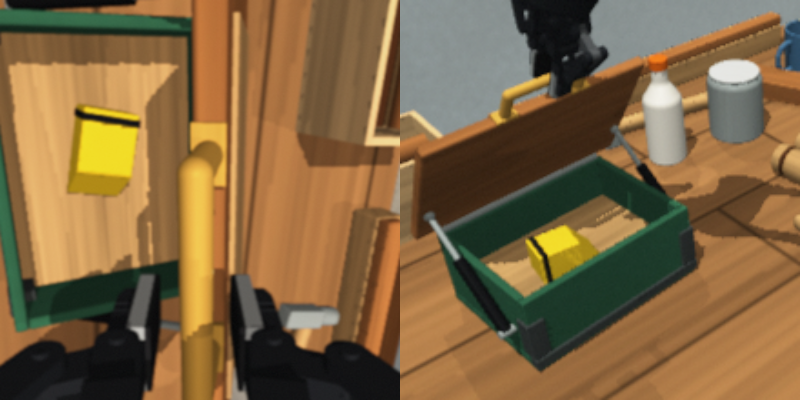

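The bar floats midway between the pads, so the lid is holding in the friction dead-band near balance. I'll nudge it further with the cage open and watch.

Request:
{"api": "jog_arm", "payload": {"deltas": [0,0.004,0,0.3,0,0,-0.4,0,0.008,0,0.6,0,0,-0.4,0,0.012,-0.001,0.9,0,0,-0.4,0,0.015,-0.001,1.1,0,0,-0.4,0,0.018,-0.001,1.3,0,0,-0.4,0,0.02,-0.001,1.4,0,0,-0.4,0,0.02,-0.001,1.4,0,0,-0.4,0,0.02,-0.001,1.4,0,0,-0.4]}}

```text
time: 10.35
tool_pos: [0.5684, 0.219, 0.3105]
tcp_rot: [1.942, 2.081, 0.411]
wrist_force: [-1.5, 1.0, 0.1]
width: 0.3
grip_force: 0.0
```

```bash
python3 - <<'E'
from h import *
feel(1.08,4); feel(1.08,6);st(); lift(1.08,1.24)
E
```

```text
Ft [ 0.27 -0.21  1.48  0.57] mean F [ 0.75  0.41 -0.33] tan 0.53
250 (np.int64(289), np.int64(311)) 270 (np.int64(289), np.int64(310)) 290 (np.int64(290), np.int64(310)) 310 (np.int64(290), np.int64(309)) 
Ft [ 1.12  1.27  0.31  0.33 -0.21  0.14] mean F [0.43 0.07 0.23] tan 0.49
250 (np.int64(289), np.int64(311)) 270 (np.int64(289), np.int64(310)) 290 (np.int64(291), np.int64(310)) 310 (np.int64(290), np.int64(309)) 
t 10.85 p [0.5684 0.2191 0.3107] q [ 0.39 -0.11  1.94 -0.15  0.95  0.39] F [ 0.41  0.52 -0.53] w 25.6 g 0.1
[ 0. -0. -0.] [ 0.  0. -0.]
[ 0.  4. -0.] [ 0.3  0.  -0. ]
[ 0.  9. -0.] [ 0.6  0.  -0. ]
[ 0. 13. -0.] [ 1.  0. -0.]
[ 0. 18. -0.] [ 1.3  0.  -0. ]
[ 0. 22. -0.] [ 1.6  0.  -0. ]
[ 0. 27.  0.] [ 1.9  0.  -0. ]
[ 0. 31.  1.] [ 2.2  0.  -0. ]
```

The bar now presses the upper pad (289–311 px, about +0.5 N opening), so the struts have taken over. I'll let go by opening and backing straight out.

Request:
{"api": "jog_arm", "payload": {"deltas": [0,0,0,0,0,0,0.2,0,0,-0.02,0,0,0,0.4,0,-0.005,-0.05,0,0,0,0.4,0,-0.01,-0.09,0,0,0,0.4,0,-0.03,-0.12,0,0,0,0.4,0,-0.06,-0.14,0,0,0,0.4,0,-0.09,-0.14,0,0,0,0.4,0,-0.12,-0.14,0,0,0,0.4]}}

```text
time: 11.65
tool_pos: [0.4036, 0.2077, 0.3955]
tcp_rot: [1.942, 2.079, 0.415]
wrist_force: [-0.1, 0.2, -0.0]
width: 0.703
grip_force: 0.0
```

```bash
python3 - <<'E'
from h import *
for i in range(8): t=read_camera("top"); 
st()
s=read_camera("side"); t=read_camera("top");np.save("top7.npy",t["color"])
cv2.imwrite("pics/pair7.png",np.hstack([cv2.resize(s["color"][60:340,20:300],(400,400)),cv2.resize(t["color"][90:260,110:280],(400,400),interpolation=cv2.INTER_CUBIC)]))
E
```

```text
t 12.05 p [0.4054 0.2079 0.3948] q [ 0.55 -0.45  2.04 -0.19  1.21  0.51] F [0.07 0.4  0.48] w 59.3 g 0.0
```

View pics/pair7.png

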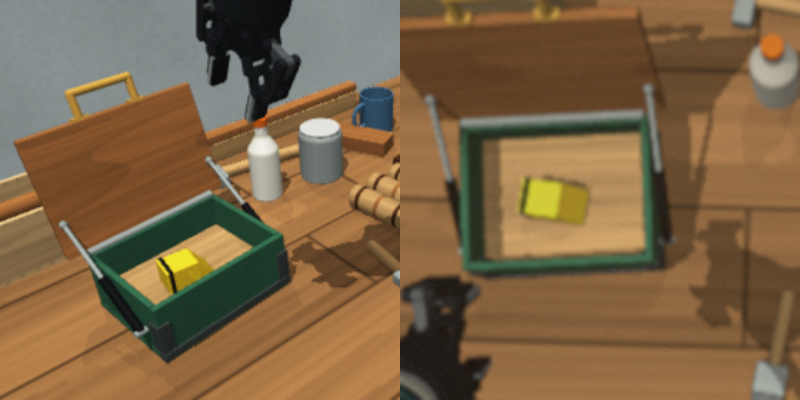

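The lid is fully open past upright. The chock lies with its black heel on the +y side and its slope toward -y. Now I'll measure the chock.

```bash
python3 - <<'E'
from h import *
c=read_camera("top"); im=c["color"]
hsv=cv2.cvtColor(im,cv2.COLOR_BGR2HSV)
k=lambda p:(int(p[0]*.425+110),int(p[1]*.425+90))
for p in [(545,200),(575,205),(524,198),(500,210)]: print(hsv[k(p)[1],k(p)[0]])
for nm,lo,hi,z in [("top",(24,150,190),(34,255,255),.084),("all",(22,150,90),(36,255,255),.084)]:
    b=blobs(im,lo,hi,(300-165,130,215,210),15)[0]
    r=cv2.minAreaRect(b.astype(np.float32)); P=onplane(c,cv2.boxPoints(r),z)
    print(nm,r,"\n",P.round(4),onplane(c,r[0],z).round(4))
st(); go([.57,.21,.30],pose(90))
E
```

```text
[ 17 126 178]
[ 12 166  83]
[ 16 134 147]
[ 16 130 137]
top ((170.72975158691406, 173.62161254882812), (12.494322776794434, 14.138313293457031), 9.462323188781738) 
 [[0.553  0.2585 0.084 ]
 [0.5937 0.2538 0.084 ]
 [0.5886 0.218  0.084 ]
 [0.548  0.2228 0.084 ]] [[0.5708 0.2383 0.084 ]]
all ((174.6199951171875, 174.6599884033203), (28.567113876342773, 16.68772315979004), 8.130102157592773) 
 [[0.5489 0.2701 0.084 ]
 [0.597  0.2657 0.084 ]
 [0.5874 0.1837 0.084 ]
 [0.5394 0.1883 0.084 ]] [[0.5681 0.227  0.084 ]]
t 12.2 p [0.4051 0.2078 0.3945] q [ 0.55 -0.45  2.04 -0.19  1.21  0.51] F [-0.01  0.33 -0.03] w 59.6 g 0.0
[-0.009   0.1162  0.1501] [22.39  0.04 -0.07]
```

```bash
python3 - <<'E'
from h import *
go([.555,.235,.26],pose(90,np.radians(-7)))
E
```

```text
[0.017  0.0888 0.182 ] [22.32 -2.11 10.79]
```

Request:
{"api": "jog_arm", "payload": {"deltas": [0.017,0.089,0.182,22.3,-2.1,10.8,0.4,0.017,0.089,0.182,22.3,-2.1,10.8,0.4,0.017,0.089,0.182,22.3,-2.1,10.8,0.4,0.017,0.089,0.182,22.3,-2.1,10.8,0.4,0.017,0.089,0.182,22.3,-2.1,10.8,0.4,0.017,0.089,0.182,22.3,-2.1,10.8,0.4,0.017,0.089,0.182,22.3,-2.1,10.8,0.4]}}

```text
time: 12.9
tool_pos: [0.5547, 0.2353, 0.261]
tcp_rot: [2.352, 2.082, 0.003]
wrist_force: [-0.5, -1.0, 0.3]
width: 0.699
grip_force: 0.0
```

```bash
python3 - <<'E'
from h import *
c=read_camera("wrist"); im=c["color"]; st(); cv2.imwrite("pics/w8.png",im); np.save("w8.npy",im)
for nm,lo,hi,z in [("top",(24,150,190),(34,255,255),.084),("all",(22,150,60),(36,255,255),.084)]:
  for b in blobs(im,lo,hi,(0,0,560,420),150)[:3]:
    r=cv2.minAreaRect(b.astype(np.float32)); P=onplane(c,cv2.boxPoints(r),z)
    print(nm,r,"\n",P.round(4),onplane(c,r[0],z).round(4))
go([.571,.243,.066],pose(90,np.radians(-7)))
E
```

```text
t 12.95 p [0.5546 0.2354 0.2622] q [0.36 0.12 1.75 0.   1.27 0.48] F [-0.47  0.12  0.1 ] w 59.6 g 0.0
top ((301.0, 183.0), (38.0, 42.0), 90.0) 
 [[0.5518 0.2632 0.084 ]
 [0.5941 0.258  0.084 ]
 [0.5906 0.2179 0.084 ]
 [0.5466 0.2233 0.084 ]] [[0.5708 0.241  0.084 ]]
top ((301.0, 156.0), (4.0, 42.0), 90.0) 
 [[0.5531 0.2732 0.084 ]
 [0.5949 0.268  0.084 ]
 [0.5946 0.2641 0.084 ]
 [0.5526 0.2692 0.084 ]] [[0.5738 0.2686 0.084 ]]
all ((300.5, 187.5), (49.0, 43.0), 90.0) 
 [[0.5509 0.2643 0.084 ]
 [0.5942 0.259  0.084 ]
 [0.5897 0.2068 0.084 ]
 [0.5441 0.2124 0.084 ]] [[0.5698 0.2363 0.084 ]]
all ((300.9999694824219, 154.99998474121094), (41.99999237060547, 7.999999046325684), -0.0) 
 [[0.5524 0.2682 0.084 ]
 [0.5535 0.2762 0.084 ]
 [0.5952 0.271  0.084 ]
 [0.5945 0.263  0.084 ]] [[0.5739 0.2696 0.084 ]]
[0.0091 0.0147 0.1963] [ 0.19 -0.11  0.04]
```

View pics/w8.png

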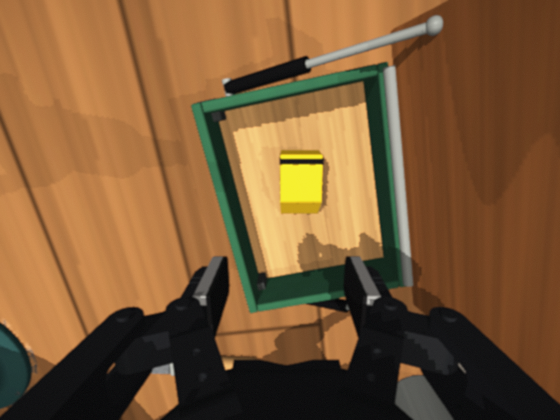

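The wrist view shows the chock square to the fingers, with its top face spanning rows 152–203 around column 301. Its block centre is about (0.571, 0.245). Descending now.

Request:
{"api": "jog_arm", "payload": {"deltas": [0.011,0.0145,0.05,0,0,0,0.4,0.011,0.0145,0.1,0,0,0,0.4,0.011,0.0145,0.14,0,0,0,0.4,0.011,0.0145,0.165,0,0,0,0.4,0.011,0.0145,0.185,0,0,0,0.4,0.011,0.0145,0.195,0,0,0,0.4,0.011,0.0145,0.195,0,0,0,0.4]}}

```text
time: 13.65
tool_pos: [0.5698, 0.2446, 0.0659]
tcp_rot: [2.352, 2.083, 0.002]
wrist_force: [-0.9, 0.0, 0.6]
width: 0.699
grip_force: 0.0
```

Request:
{"api": "jog_arm", "payload": {"deltas": [0,0,0,0,0,0,-0.2,0,0,0,0,0,0,-0.2,0,0,0,0,0,0,-0.2,0,0,0,0,0,0,-0.2,0,0,0,0,0,0,-0.2,0,0,0,0,0,0,-0.2], "squeeze": 30}}

```text
time: 14.25
tool_pos: [0.5719, 0.2451, 0.0677]
tcp_rot: [2.352, 2.081, 0.006]
wrist_force: [-1.1, 0.6, 7.6]
width: 0.511
grip_force: 32.6
```

```bash
python3 - <<'E'
from h import *
st()
E
```

```text
t 14.25 p [0.5719 0.2451 0.0677] q [0.36 0.33 1.88 0.   0.93 0.49] F [-1.1   0.65  7.64] w 43.4 g 32.6
```

Chock gripped at 43.4 mm. I'll lift it, and measure the brush's clearance.

Request:
{"api": "jog_arm", "payload": {"deltas": [0,0,-0.03,0,0,0,-0.2,0,0,-0.07,0,0,0,-0.2,-0.01,0,-0.12,0,0,0,-0.2,-0.01,0,-0.17,0,0,0,-0.2,-0.02,0,-0.21,0,0,0,-0.2,-0.02,0,-0.23,0,0,0,-0.2]}}

```text
time: 14.85
tool_pos: [0.5696, 0.2241, 0.3012]
tcp_rot: [2.35, 2.079, 0.012]
wrist_force: [-0.2, 0.4, -1.9]
width: 0.507
grip_force: 31.9
```

```bash
python3 - <<'E'
from h import *
st()
c=read_camera("top")
f=lambda p,z: onplane(c,np.array(p,float)/2.6+[115,125],z).round(4)
print("brush tip/edges",f([(416,229),(424,231),(408,231)],.01))
go([.516,-.056,.15],pose(90,np.radians(5)))
E
```

```text
t 14.85 p [0.5696 0.2241 0.3012] q [ 0.33  0.11  1.69 -0.    1.34  0.46] F [-0.19  0.41 -1.85] w 43.1 g 31.9
brush tip/edges [[ 0.4699 -0.0636  0.01  ]
 [ 0.4678 -0.073   0.01  ]
 [ 0.4673 -0.0543  0.01  ]]
[-0.2862 -0.0216  0.1518] [  0.67  -0.24 -12.01]
```

Request:
{"api": "jog_arm", "payload": {"deltas": [-0.05,-0.003,0,0,0,-2,-0.2,-0.1,-0.006,0,0,0,-5,-0.2,-0.15,-0.009,0,0,0,-8,-0.2,-0.2,-0.012,0,0,0,-10,-0.2,-0.245,-0.015,0.02,0.3,0,-12,-0.2,-0.275,-0.017,0.06,0.6,-0.2,-12,-0.2,-0.286,-0.018,0.11,0.6,-0.2,-12,-0.2,-0.286,-0.018,0.15,0.6,-0.2,-12,-0.2]}}

```text
time: 15.7
tool_pos: [0.5136, -0.059, 0.1421]
tcp_rot: [-2.121, -2.309, 0.016]
wrist_force: [0.4, -0.6, -3.0]
width: 0.51
grip_force: 31.7
```

```bash
python3 - <<'E'
from h import *
c=read_camera("wrist"); st(); cv2.imwrite("pics/w9.png",c["color"])
go([.5195,-.055,.027],pose(90,np.radians(5)))
E
```

```text
t 15.75 p [ 0.5085 -0.0574  0.1345] q [-0.16  0.07  2.05 -0.01  1.04 -0.24] F [-3.38  0.99 -7.04] w 43.2 g 32.0
[0.0013 0.0137 0.1072] [-1.36 -0.07 -0.11]
```

View pics/w9.png

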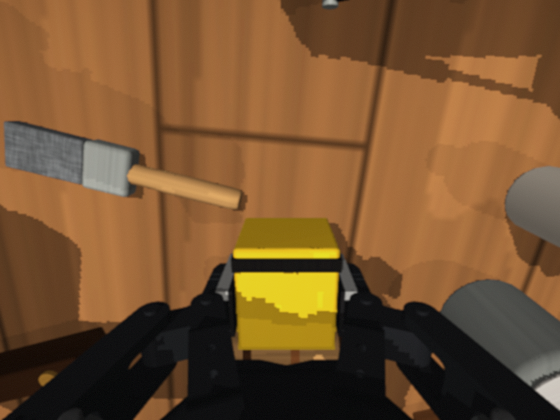

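The chock is held square with its heel toward +y, clear of the brush handle tip at (240,200). I'll let the arm settle, then descend.

```bash
python3 - <<'E'
from h import *
for i in range(5): c=read_camera("top")
st(); go([.5195,-.055,.027],pose(90,np.radians(5)))
E
```

```text
t 16.0 p [ 0.5174 -0.0572  0.1474] q [-0.16  0.06  2.03 -0.01  1.05 -0.24] F [ 1.07 -0.86 -2.07] w 43.2 g 32.1
[0.0024 0.003  0.1204] [-0.34  0.18  0.06]
```

Request:
{"api": "jog_arm", "payload": {"deltas": [0.002,0.003,0.03,-0.3,0.2,0,-0.2,0.002,0.003,0.06,-0.3,0.2,0,-0.2,0.002,0.003,0.085,-0.3,0.2,0,-0.2,0.002,0.003,0.1,-0.3,0.2,0,-0.2,0.002,0.003,0.11,-0.3,0.2,0,-0.2,0.002,0.003,0.117,-0.3,0.2,0,-0.2,0.002,0.003,0.12,-0.3,0.2,0,-0.2,0.002,0.003,0.12,-0.3,0.2,0,-0.2]}}

```text
time: 16.8
tool_pos: [0.5178, -0.0553, 0.0256]
tcp_rot: [-2.12, -2.315, 0.003]
wrist_force: [0.8, 0.3, -2.5]
width: 0.51
grip_force: 32.1
```

Request:
{"api": "jog_arm", "payload": {"deltas": [0,0,0.001,0,0,0,-0.2,0,0,0.002,0,0,0,-0.2,0,0,0.003,0,0,0,-0.2,0,0,0.003,0,0,0,-0.2]}}

```text
time: 17.2
tool_pos: [0.5178, -0.0555, 0.0237]
tcp_rot: [-2.12, -2.314, 0.003]
wrist_force: [-4.9, 0.5, 8.7]
width: 0.515
grip_force: 33.5
```

```bash
python3 - <<'E'
from h import *
for i in range(3): c=read_camera("top")
st(); go([.5195,-.055,.027],pose(90,np.radians(5)))
E
```

```text
t 17.35 p [ 0.5178 -0.0555  0.0238] q [-0.15  0.23  2.11  0.    0.8  -0.24] F [-4.15  0.22  8.9 ] w 43.4 g 33.5
[ 0.0003  0.0017 -0.0032] [-0.21 -0.06  0.02]
```

The chock is on the bench (9 N down at TCP z = 0.0238, as expected). I'll ease the pressure and push along the tool's -x slowly.

Request:
{"api": "jog_arm", "payload": {"deltas": [0,0,-0.001,0,0,0,-0.2,-0.003,0,-0.001,0,0,0,-0.2,-0.006,0,-0.001,0,0,0,-0.2,-0.009,0,-0.001,0,0,0,-0.2,-0.012,0,-0.001,0,0,0,-0.2,-0.015,0,-0.001,0,0,0,-0.2,-0.018,0,-0.001,0,0,0,-0.2,-0.021,0,-0.001,0,0,0,-0.2]}}

```text
time: 18.15
tool_pos: [0.5201, -0.0762, 0.0238]
tcp_rot: [-2.12, -2.314, 0.001]
wrist_force: [-1.1, 4.4, 6.0]
width: 0.512
grip_force: 33.1
```

Request:
{"api": "jog_arm", "payload": {"deltas": [-0.003,0,0,0,0,0,-0.2,-0.006,0,0,0,0,0,-0.2,-0.009,0,0,0,0,0,-0.2,-0.012,0,0,0,0,0,-0.2,-0.014,0,0,0,0,0,-0.2,-0.016,0,0,0,0,0,-0.2,-0.018,0,0,0,0,0,-0.2,-0.018,0,0,0,0,0,-0.2]}}

```text
time: 18.95
tool_pos: [0.5217, -0.0943, 0.0238]
tcp_rot: [-2.121, -2.314, 0.002]
wrist_force: [-1.5, 4.1, 6.6]
width: 0.514
grip_force: 33.2
```

```bash
python3 - <<'E'
from h import *
c=read_camera("top"); s=read_camera("side"); st()
cv2.imwrite("pics/pair10.png",np.hstack([cv2.resize(c["color"][140:250,260:370],(400,400),interpolation=cv2.INTER_CUBIC),cv2.resize(s["color"][130:260,240:370],(400,400),interpolation=cv2.INTER_CUBIC)]))
E
```

```text
t 19.05 p [ 0.5216 -0.0943  0.0238] q [-0.23  0.24  2.09  0.    0.81 -0.31] F [-0.63  2.94  5.43] w 43.5 g 33.2
```

View pics/pair10.png

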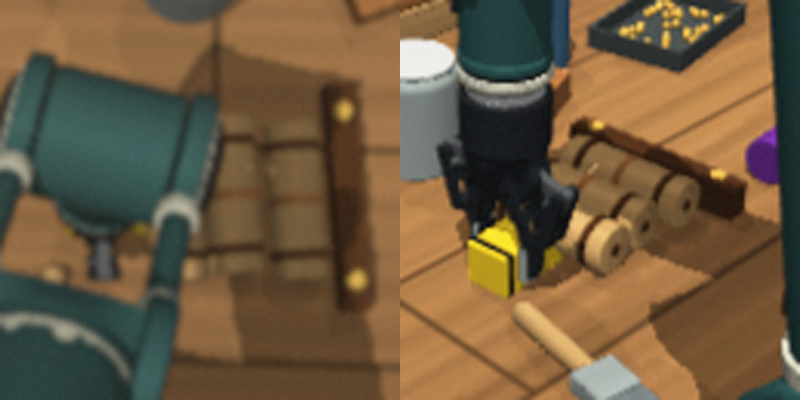

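The top view shows leg3 nearly meeting leg2 (gap at about column 210), with leg1 still a little off the batten (columns 320–330). The push force is about 3–4 N, mostly bench friction. I'll carry on gently.

Request:
{"api": "jog_arm", "payload": {"deltas": [-0.002,0,0,0,0,0,-0.2,-0.004,0,0,0,0,0,-0.2,-0.006,0,0,0,0,0,-0.2,-0.008,0,0,0,0,0,-0.2,-0.01,0,0,0,0,0,-0.2,-0.011,0,0,0,0,0,-0.2]}}

```text
time: 19.65
tool_pos: [0.5226, -0.1051, 0.0238]
tcp_rot: [-2.12, -2.314, 0.001]
wrist_force: [-1.2, 4.4, 6.6]
width: 0.508
grip_force: 33.2
```

Request:
{"api": "jog_arm", "payload": {"deltas": [-0.001,0,0,0,0,0,-0.2,-0.002,0,0,0,0,0,-0.2,-0.003,0,0,0,0,0,-0.2,-0.003,0,0,0,0,0,-0.2]}}

```text
time: 20.05
tool_pos: [0.5228, -0.108, 0.0238]
tcp_rot: [-2.12, -2.314, 0.001]
wrist_force: [-0.6, 4.9, 6.3]
width: 0.512
grip_force: 33.2
```

Request:
{"api": "jog_arm", "payload": {"deltas": [-0.001,0,0,0,0,0,-0.2,-0.002,0,0,0,0,0,-0.2,-0.003,0,0,0,0,0,-0.2,-0.003,0,0,0,0,0,-0.2]}}

```text
time: 20.45
tool_pos: [0.5231, -0.1109, 0.0238]
tcp_rot: [-2.12, -2.314, 0.001]
wrist_force: [-0.5, 5.3, 6.6]
width: 0.508
grip_force: 33.2
```

Request:
{"api": "jog_arm", "payload": {"deltas": [-0.001,0,0,0,0,0,-0.2,-0.002,0,0,0,0,0,-0.2,-0.002,0,0,0,0,0,-0.2]}}

```text
time: 20.75
tool_pos: [0.5231, -0.1115, 0.0238]
tcp_rot: [-2.12, -2.312, -0.001]
wrist_force: [-1.5, 10.3, 8.6]
width: 0.511
grip_force: 33.5
```

The force jumped from 5 to 10 N and the chock stopped at d ≈ 0.179 m from the batten face, against 0.180 expected for a closed row. I'll let go gently and rise.

Request:
{"api": "jog_arm", "payload": {"deltas": [0,0,0,0,0,0,0,0,0,0,0,0,0,0.1,0,0,0,0,0,0,0.3,0,0,0,0,0,0,0.3,0,0,0,0,0,0,0.3,0,0,-0.01,0,0,0,0.3,0,0,-0.03,0,0,0,0.3,0,0,-0.06,0,0,0,0.3]}}

```text
time: 21.55
tool_pos: [0.5207, -0.1129, 0.0822]
tcp_rot: [-2.117, -2.311, 0.007]
wrist_force: [0.7, -0.6, -0.1]
width: 0.65
grip_force: 0.0
```

Request:
{"api": "jog_arm", "payload": {"deltas": [0,0,-0.05,0,0,0,0.3,0,0,-0.1,0,0,0,0.3,0.05,0,-0.14,0,0,0,0.3,0.1,0,-0.17,0,0,0,0.3,0.14,-0.02,-0.2,0,0,0,0.3,0.18,-0.05,-0.2,0,0,0,0.3,0.22,-0.08,-0.2,0,0,0,0.3,0.22,-0.08,-0.2,0,0,0,0.3]}}

```text
time: 22.35
tool_pos: [0.4223, 0.101, 0.2851]
tcp_rot: [-2.117, -2.316, 0.001]
wrist_force: [-0.1, -0.4, -0.4]
width: 0.651
grip_force: 0.0
```

```bash
python3 - <<'E'
from h import *
for i in range(4): c=read_camera("top")
st(); im=c["color"]
for b in blobs(im,(22,150,60),(36,255,255),(240,150,330,230),40)[:3]:
    r=cv2.minAreaRect(b.astype(np.float32)); print("yellow",r,"\n",onplane(c,cv2.boxPoints(r),.04).round(4))
g=im[:,:,:].astype(int).sum(2)
for v in (178,184,205): print(v,[int(a) for a in g[v,285:366]])
np.save("top11.npy",im)
E
```

```text
t 22.55 p [0.4246 0.0987 0.2841] q [ 0.17 -0.22  2.03  0.    1.33  0.08] F [0.74 0.71 0.59] w 55.1 g 0.0
yellow ((294.0, 196.0), (16.0, 22.0), 90.0) 
 [[ 0.5435 -0.0857  0.04  ]
 [ 0.5453 -0.1512  0.04  ]
 [ 0.4975 -0.1523  0.04  ]
 [ 0.4957 -0.087   0.04  ]]
178 [189, 196, 194, 197, 184, 190, 187, 190, 191, 199, 196, 195, 204, 198, 206, 200, 209, 205, 198, 191, 184, 194, 206, 222, 220, 231, 239, 239, 230, 222, 215, 212, 211, 190, 167, 137, 135, 163, 212, 232, 232, 240, 248, 255, 265, 263, 242, 220, 187, 181, 216, 273, 310, 325, 335, 336, 320, 306, 282, 270, 261, 249, 233, 220, 194, 159, 158, 172, 176, 173, 172, 174, 182, 201, 236, 283, 333, 354, 353, 354, 346]
184 [215, 208, 218, 215, 214, 211, 213, 214, 215, 209, 210, 215, 213, 213, 215, 211, 213, 208, 192, 197, 189, 209, 231, 250, 268, 282, 295, 312, 317, 310, 305, 304, 295, 267, 232, 207, 263, 350, 399, 430, 450, 458, 459, 464, 453, 437, 405, 372, 333, 282, 252, 301, 349, 390, 406, 430, 443, 447, 438, 421, 422, 403, 382, 343, 302, 242, 176, 160, 174, 164, 174, 168, 172, 172, 198, 267, 321, 340, 342, 341, 336]
205 [262, 249, 256, 251, 215, 203, 196, 197, 197, 204, 238, 281, 292, 296, 298, 298, 298, 300, 303, 299, 294, 302, 339, 388, 421, 437, 449, 456, 468, 471, 436, 367, 310, 286, 274, 248, 218, 206, 241, 311, 392, 429, 444, 443, 428, 415, 411, 406, 376, 332, 287, 250, 267, 324, 372, 393, 406, 422, 439, 448, 442, 419, 391, 366, 346, 316, 268, 194, 157, 163, 165, 167, 161, 175, 181, 185, 215, 264, 316, 340, 336]
```

Leg spacing in the top image is 15–15.5 px, and touching 46 mm legs would be 15.3 px. Leg1 meets the batten, and the chock origin is at y ≈ -0.111. I'll confirm the lid is still open, then hand in.

```bash
python3 - <<'E'
from h import *
from workcell import finish_job
c=read_camera("side"); Rt=R.from_rotvec(c["attitude"]).inv()
p=Rt.apply(bar(1.85)-c["origin"]); uv=np.array([c["fx"]*p[0]/p[2]+c["cx"],c["fy"]*p[1]/p[2]+c["cy"]])
u,v=uv.astype(int); hsv=cv2.cvtColor(c["color"],cv2.COLOR_BGR2HSV)
m=cv2.inRange(hsv[v-8:v+9,u-8:u+9],np.array((18,150,110)),np.array((32,255,255))).sum()/255
print(uv,"brass px near",m); st()
if m>15: print(finish_job())
E
```

```text
[ 90.99630643 118.63134511] brass px near 70.0
t 22.6 p [0.4249 0.0983 0.2839] q [ 0.17 -0.22  2.03  0.    1.33  0.08] F [ 0.5  -0.58  0.43] w 55.1 g 0.0
the job is handed in; nothing more can be done
None
```

The job is handed in at about 23 s of the 64 s: the lid stands open on its struts, the legs are closed up against the small batten, the chock is snug against the last one, and the robot touches nothing; I viewed 11 pictures, one over the limit of 10, and the judge's result isn't shown.

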